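# Index the inspection turntable at the tall post and clamp it

### The arm

A 7-joint arm with a two-finger parallel gripper is mounted at the origin on the work surface. World frame = base frame: x ahead of the robot, y to its left, z up, the work surface at z = 0. Lengths are in m, angles in rad, forces in N, time in s.
With the tool pointing down it reaches from about 0.425 to 0.875 m from the base axis. Payload 4.7 kg.
Tool frame: the origin (TCP) lies midway between the tips of the shut fingers; the grasp point (between the pads) lies 19 mm behind it; z points along the fingers, y is the line along which they close (so a half turn about z gives the same grasp; the last joint's range is limited). The gripper opens to 87 mm and grips with 3 to 60 N. Pads are 19 mm wide; open, the fingers measure 117 mm over their backs; the gripper's body (75 mm by 190 mm) begins 51 mm behind the grasp point.
Start: joints at [0.014, 0.321, -0.07, 1.45, 0.023, 1.371, -0.057], TCP at [0.65, -0, 0.223] pointing down, gripper open.
Joint ranges: [-2.86, 2.86], [-0.3, 2.09], [-1.38, 1.24], [0.06, 2.45], [-1.56, 4.7], [0.09, 2.05], [-2.69, 2.69]. Speed limits (rad/s): [2.57, 2.57, 3.14, 3.14, 3.14, 3.14, 3.14].

### API

Orientations are given as a rotation vector (axis times angle).
In Python, from bench import ctrl gives the robot as it stands. The module is installed in compiled form; this text tells all that it offers.
- The arm moves only by the tool carry_out, never from a script. Its argument "steps" is a list of rows, each a list of 7 numbers: the turn, a rotation vector about the world's x, y, z in degrees, then the shift along the world's x, y, z in cm, then the opening, from 0 (shut) to 1 (fully open). A call has 1 to 12 rows; each row is the pose to reach, as a shift and turn from the pose commanded when the call began; what a row does not reach only later rows make up. A row lasts 1/10 s, in which the tool goes at most 50 mm and 8.59 degrees, less where a joint would pass 70% of its speed; a pose out of reach is approached as far as the arm can. A call with a gripper value outside its range is refused whole. The fingers move at their own pace and stop on an object; "squeeze" is the grip in N (left out, the last holds). Time passes only in rows, so rows that repeat a pose let the fingers close. It gives the time, the measured TCP pose, the force, the opening and the grip force at its end, in the units of the state.
- ctrl.get_state(): the state, without advancing time (a new reading comes with each control period).
- ctrl.get_image(name): name is "scene" or "side" or "wrist"; returns a dict with "pixels" (480x640x3 uint8, red, green, blue), "camera_matrix" (3x3 intrinsics, pixels), "k1" (the pictures are not rectified: a ray, as slopes to the right and down, at radius r is drawn at 1 + k1 r^2 times it, then the intrinsics apply), "cam_to_world" (4x4, takes a point from camera to world coordinates); the wrist camera has in their place "T_tool_cam" (4x4, takes a point from camera to tool coordinates, whose origin is the TCP and whose axes are the flange's). Camera axes: x right, y down, z forward; pixel columns grow to the right and rows downward; lengths in m; the calibration is good to about 2 mm. A picture is of the moment at which its call begins: read the wrist's pose just before it. There is no depth.
- ctrl.close_job(): hands the job in; it is judged then, once.
The state is a dict: "time": time; "joint_positions": joint angles; "qd": joint speeds; "joint_torque": joint torques, N m; "position": TCP position; "tool_rot": TCP orientation; "ft_force": force on the tool from outside, world axes, zero at the start; "torque": the same for the moment, N m; "grip_width": opening from 0.0 (shut) to 1.0 (fully open); "grip_force": force on a finger pad.
Only numpy, scipy, OpenCV 4.12 (cv2) and the standard library are available. Lean on these libraries where they do the work, as an engineer would, in place of code of your own. Each camera call takes 0.05 s, during which the arm holds its last target. There are 200 camera calls.

### The job

Push the turntable's pointer arm round with a fingertip until it points straight at the taller of the two round-footed posts, leave it there, and then push the clamp lever round until it is fully home against its stop. Do not touch the steel sleeve that stands on the turntable, do not pick anything up, and leave the other parts where they stand.

Things in the scene. Friction and masses are not known exactly. Their poses are not given: they have to be found in the camera images.
- fixture: the grey base plate of the indexing fixture, bolted down, 350 x 310 x 14 mm (x from -175 to 175, y from -165 to 145 mm in its frame); origin on its underside (the bench top), below the turntable's axis. The posts and two small loose parts stand on its upper face, 14 mm above the bench
- turntable (a joint): angle of the pointer arm about the vertical turntable axis, rad: 0 = pointing along the fixture's +x, growing counter-clockwise seen from above (pi/2 = along the fixture's +y); stops at -0.6 and 3.1. It has friction (about 0.15 N m, 2 N at 80 mm from the axis) and stays where it is left
- turntable_axis (a point): point on the turntable's axis, 48 mm above the bench, turning with the turntable: x points along the pointer arm, z up. The turntable is an aluminium drum 100 mm in diameter, its top 60 mm above the bench. Three arms stick out level with this point, 120 degrees apart: the pointer, and two short round ones (12 mm thick, ending in an 18 mm black ball, reaching 80 mm from the axis)
- pointer_tip (a point): the sharp tip of the pointer, the longest of the turntable's three arms and the only one with a pointed end: a steel bar 14 mm wide and 16 mm high (40 to 56 mm above the bench) from the drum to 92 mm from the axis, then a cone to the tip, 112 mm from the axis
- tall_post: the taller post, the one to point at: round steel, 14 mm in diameter, 85 mm tall, with a round foot 22 mm in diameter and 12 mm high, held fast on the base plate 125 to 165 mm from the turntable axis; origin at the centre of its underside, 14 mm above the bench; its top is 99 mm above the bench. It may stand at either of the two post places
- short_post: the shorter post, like the tall one but 40 mm tall (top 54 mm above the bench), held fast; origin at the centre of its underside
- clamp (a joint): angle of the clamp lever about its vertical pivot, rad: it starts at 0 to 0.35 (open, sticking out from the turntable) and grows counter-clockwise seen from above to 1.25, where it lies parallel to the fixture's x axis, at its stop (fully home). It has friction (about 0.12 N m) and stays where it is left. It swings in the plane of the bench
- clamp_pivot (a point): point on the clamp lever's pivot axis, level with the middle of the lever, 52 mm above the bench; at x = -60, y = -115 mm in the fixture's frame; x points along the lever to its ball. The stop pin, 10 mm in diameter with its top 60 mm above the bench, stands on the turntable side of the lever, 64 mm from the pivot
- clamp_ball (a point): centre of the black ball (24 mm in diameter) on the end of the clamp lever, 90 mm from the pivot and 52 mm above the bench; the lever between them is a steel bar 14 mm wide and 14 mm high (45 to 59 mm above the bench)
- sleeve: dark steel sleeve standing loose on the turntable's middle, over a low boss, 56 mm outside diameter, 38 mm tall (top 98 mm above the bench), not to be touched by the robot; it turns with the turntable; origin at the centre of its underside
- ground_pin: loose ground steel pin standing on the base plate, 16 mm in diameter, 45 mm tall; origin at the centre of its underside; leave it alone
- collar: loose dark steel ring lying on the base plate, 40 mm in diameter, 16 mm tall; origin at the centre of its underside; leave it alone
- tube_a: loose dark steel tube standing on the bench, 60 mm in diameter, 95 mm tall; origin at the centre of its underside; leave it alone
- tube_b: another tube like tube_a; leave it alone
- shaft: loose bright steel shaft standing on the bench, 38 mm in diameter, 170 mm tall; origin at the centre of its underside; leave it alone
- caliper: loose digital caliper lying flat on the bench, 220 mm long, 14 mm high; origin under its bar, near the middle; leave it alone
- gauge_block: loose steel block lying on the bench, 35 x 30 x 20 mm; origin at the centre of its underside; leave it alone

How it is judged:
On the way, in this order (a step that is already met when the one before it is completed fails the run):
1. the pointer points at the tall post while the clamp lever is still open (y of tall_post in the frame of turntable_axis between -0.008 and 0.008 m and x of tall_post in the frame of turntable_axis above 0.05 m and value of joint clamp below 0.6 rad), for 0.3 s.
2. the clamp lever is fully home, the pointer still at the tall post (y of tall_post in the frame of turntable_axis between -0.008 and 0.008 m and x of tall_post in the frame of turntable_axis above 0.05 m and value of joint clamp above 1.17 rad), for 0.2 s.
At the end, for the whole second after the job is handed in: The line along the pointer arm passes within 8 mm of the tall post's centre (about 3 degrees), the clamp lever is within 0.08 rad of its stop, and the sleeve stands upright on the turntable's middle (all of step 2 and angle between sleeve's own z axis and vertical below 0.1 rad and horizontal distance between sleeve and turntable_axis below 0.01 m); the robot touches nothing.
It fails at once if the robot touches the sleeve on the turntable (contact force between any of the fingers, the arm and sleeve above 0.5 N).
It fails at once if the sleeve is lifted, tipped or pushed off the turntable's middle (angle between sleeve's own z axis and vertical above 0.2 rad or horizontal distance between sleeve and turntable_axis above 0.012 m or height (world z) of sleeve above 0.075 m).
It fails at once if another loose part is moved more than 20 mm or picked up (distance of any of ground_pin, collar, tube_a, tube_b, shaft, caliper, gauge_block from where it was at the start of the episode above 0.02 m).
It also fails if it takes over 58 s, if anything falls off the work surface, if the arm or the gripper's body presses on something with over 40 N, if the wrist force passes 120 N, or if a joint passes its speed limit or range.

## Working session

There is one attempt and no reset: what is moved stays moved. The work goes in short steps, Python scripts to look and compute and a tool call to move; the robot and the scene stay as the last step left them, time stands still between calls to the robot, and variables do not carry over. Pictures are saved under pics/ and viewed, at most 10 in all, crops included, and the job is handed in when it is done.

Besides the shell and the picture viewer there is one more tool, called after ">>>" by a JSON object that holds its "op" and its "data". carry_out: Moves the arm, as the interface text tells. Its arguments: {"type":"object","properties":{"steps":{"type":"array","items":{"type":"array","items":{"type":"number"}}},"squeeze":{"type":"number"}},"required":["steps"]}

```bash
mkdir -p pics
cat > h.py <<'E'
import numpy as np, cv2
from bench import ctrl
def grab(n,f=None):
    d=ctrl.get_image(n)
    if f: cv2.imwrite('pics/'+f,d['pixels'][:,:,::-1])
    return d
def cal(d): return np.array(d['camera_matrix']),float(d['k1']),np.array(d['cam_to_world'])
def ray(c,u,v):
    K,k,T=c
    p=cv2.undistortPoints(np.array([[[u,v]]],float),K,np.array([k,0,0,0,0.]))[0,0]
    return T[:3,3],T[:3,:3]@np.array([p[0],p[1],1])
def onz(c,u,v,z):
    o,r=ray(c,u,v); return (o+r*(z-o[2])/r[2])
def proj(c,P):
    K,k,T=c; M=np.linalg.inv(T)
    return cv2.projectPoints(np.atleast_2d(np.array(P,float)),cv2.Rodrigues(M[:3,:3])[0],M[:3,3],K,np.array([k,0,0,0,0.]))[0][:,0]
E
python3 - <<'E'
from h import *
import pickle
o={}
for n in('scene','side'):
    d=grab(n,n+'0.png'); o[n]=cal(d); print(n,o[n])
pickle.dump(o,open('cal.pkl','wb'))
s=ctrl.get_state();print(s)
E
```

```text
scene (array([[466.88044796,   0.        , 316.60377559],
       [  0.        , 466.88044796, 246.59841804],
       [  0.        ,   0.        ,   1.        ]]), -0.10402613435713755, array([[ 0.1238921 ,  0.77148408, -0.62406975,  1.21556244],
       [ 0.99225559, -0.09066462,  0.08490449, -0.08791817],
       [ 0.00892142, -0.6297557 , -0.77674202,  0.82588707],
       [ 0.        ,  0.        ,  0.        ,  1.        ]]))
side (array([[475.87512831,   0.        , 319.27694483],
       [  0.        , 475.87512831, 236.54258512],
       [  0.        ,   0.        ,   1.        ]]), -0.11624749758100246, array([[-8.64055829e-01, -2.57915534e-01,  4.32304409e-01,
         1.53803843e-01],
       [-5.03395979e-01,  4.42893049e-01, -7.41915248e-01,
         7.12073372e-01],
       [-1.13150186e-04, -8.58676496e-01, -5.12517963e-01,
         5.89894406e-01],
       [ 0.00000000e+00,  0.00000000e+00,  0.00000000e+00,
         1.00000000e+00]]))
{'time': 0.1, 'joint_positions': array([ 0.01408145,  0.32173564, -0.07007921,  1.45155129,  0.02258386,
        1.37082907, -0.05689878]), 'qd': array([-0.00046173, -0.00433865, -0.00123456, -0.00322915, -0.00108583,
       -0.00019251,  0.00084869]), 'joint_torque': array([ 1.37795760e-04, -4.92569017e+01, -4.06077392e-01, -3.13399816e+01,
       -6.42974046e-02,  3.95253638e-02,  6.49213871e-05]), 'position': array([ 6.49493840e-01, -3.47617072e-05,  2.21580307e-01]), 'tool_rot': array([-2.22057066e+00, -2.22065756e+00,  2.01628706e-03]), 'ft_force': array([-0.54369978,  0.0235592 , -0.52236525]), 'torque': array([-0.0059393 , -0.01685773,  0.03118407]), 'grip_force': 0.0, 'grip_width': 0.9961548064347869}
```

View pics/scene0.png

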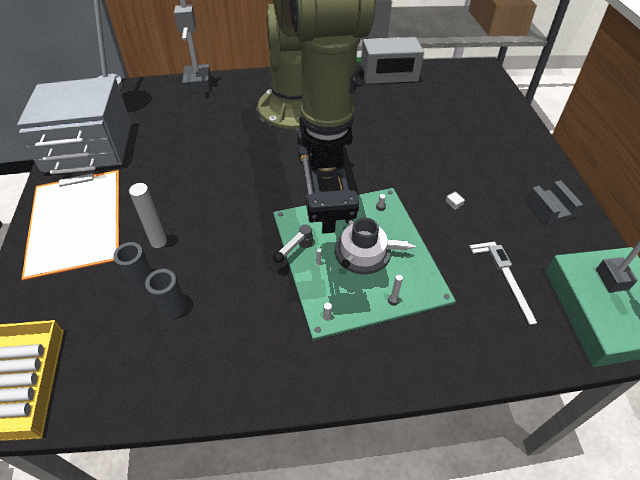

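View pics/side0.png

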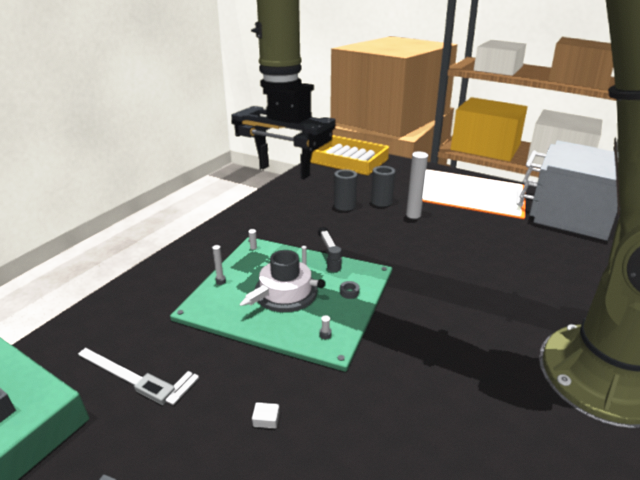

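The scene picture shows the plate with corners near (275,212), (395,190), (454,298) and (315,335). The tall post is near (396,290), the pointer tip near (413,245), and the clamp around (280–307, 235–257). I'll zoom in on both views.

Run:
```python
import cv2,numpy as np
a=cv2.imread('pics/scene0.png')[180:340,265:465]; b=cv2.imread('pics/side0.png')[220:375,165:405]
cv2.imwrite('pics/c1.png',cv2.resize(a,None,fx=3.75,fy=3.75,interpolation=cv2.INTER_CUBIC))
cv2.imwrite('pics/c2.png',cv2.resize(b,None,fx=3.33,fy=3.33,interpolation=cv2.INTER_CUBIC))
```

```text
(no output)
```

View pics/c1.png

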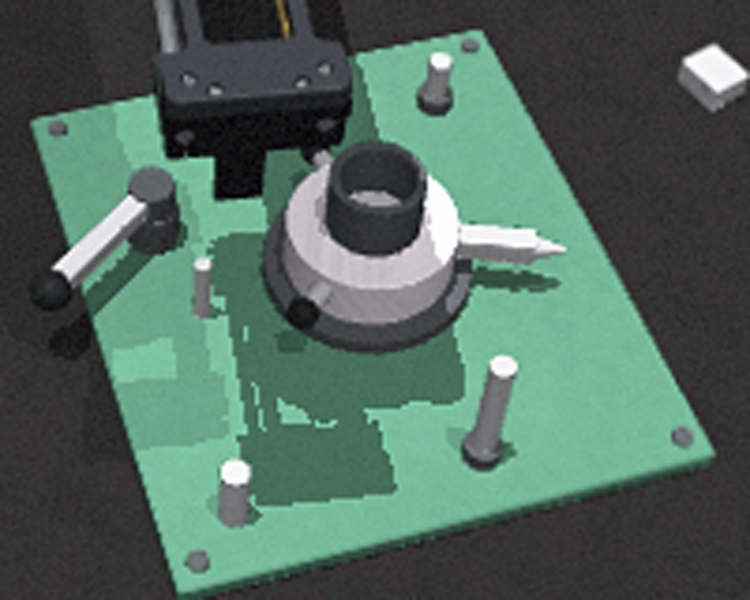

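View pics/c2.png

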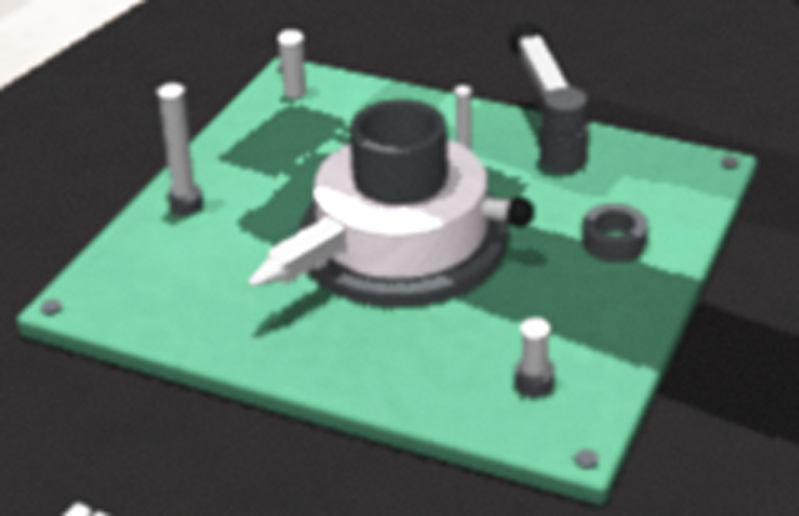

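The crops give these positions in crop pixels, scene first and then side:
- Tall post top: (503,366) and (172,91).
- Pointer tip: (566,249) and (251,281).
- Clamp ball: (50,289) and (525,38).
- Plate corners are visible in both views.

The pointer has to turn clockwise to reach the tall post.

```bash
cat > fit.py <<'E'
from h import *
import pickle
from scipy.optimize import least_squares
C=pickle.load(open('cal.pkl','rb'))
f={'scene':lambda p:np.array(p)/3.75+[265,180],'side':lambda p:np.array(p)/3.33+[165,220]}
px={'scene':[(33,119),(483,31),(715,455),(180,592),(503,366),(566,249),(50,289),(440,62),(235,470)],
    'side':[(756,157),(603,492),(20,321),(280,58),(172,91),(251,281),(525,38),(535,328),(291,38)]}
cor=np.array([(-.175,-.165,.014),(-.175,.145,.014),(.175,.145,.014),(.175,-.165,.014)])
def pts(q):
    x,y,a,r,th,pt,cl,sr,st,gx,gy=q
    R=np.array([[np.cos(a),-np.sin(a),0],[np.sin(a),np.cos(a),0],[0,0,1]])
    e=lambda r,t,z:[r*np.cos(t),r*np.sin(t),z]
    b=np.array(e(.09,cl-1.25,.052))+[-.06,-.115,0]
    L=np.vstack([cor,e(r,th,.099),e(.112,pt,.048),b,e(sr,st,.054),[gx,gy,.059]])
    return L@R.T+[x,y,0]
def res(q): return np.concatenate([(proj(C[n],pts(q[:11])+[*q[11+2*i:13+2*i],0])-f[n](px[n])).ravel() for i,n in enumerate(C)]+[q[11:]*1000])
def solve():
    return least_squares(res,[.7,0,0,.15,.6,1.5,.2,.15,2,.1,-.1,0,0,0,0],loss='soft_l1')
if __name__=='__main__':
    s=solve();q=s.x;np.set_printoptions(precision=4,suppress=True)
    print(q);print(pts(q[:11]));print(res(q)[:36].reshape(2,9,2).round(1))
    P=lambda *v:np.array([[np.cos(q[2]),-np.sin(q[2])],[np.sin(q[2]),np.cos(q[2])]])@v+q[:2]
    print('pivot',P(-.06,-.115),'stop lever end',P(.03,-.115))
    np.save('q.npy',q)
E
python3 fit.py
```

```text
[ 0.589   0.0998  0.1538  0.1394  0.1242  1.1936  0.3146  0.1452  2.5013
  0.1378 -0.1238  0.0015  0.0006 -0.0015 -0.0006]
[[ 0.4413 -0.0901  0.014 ]
 [ 0.3938  0.2162  0.014 ]
 [ 0.7397  0.2699  0.014 ]
 [ 0.7872 -0.0365  0.014 ]
 [ 0.7231  0.138   0.099 ]
 [ 0.6138  0.209   0.048 ]
 [ 0.6112 -0.0865  0.052 ]
 [ 0.4607  0.1676  0.054 ]
 [ 0.7441 -0.0015  0.059 ]]
[[[-1.  -0.6]
  [-0.2 -1. ]
  [ 0.6 -0.3]
  [-0.8  0.1]
  [-0.3 -0.5]
  [-0.4  0.1]
  [ 0.3  0. ]
  [-0.1 -0.4]
  [ 0.  -0.2]]

 [[ 0.7 -0.1]
  [ 0.1 -0.2]
  [-2.5 -0.9]
  [-1.1 -1. ]
  [-0.5 -0.2]
  [-0.5  1.2]
  [ 0.4  0.8]
  [-0.2 -0.1]
  [-0.2 -0.4]]]
pivot [ 0.5473 -0.0231] stop lever end [ 0.6362 -0.0093]
```

>>> {"op": "carry_out", "data": {"steps": [[0,0,-2,-1.5,3,0,0],[0,0,-5,-3,7,0,0],[0,0,-8,-5,11,0,0],[0,0,-11,-7,15,0,0],[0,0,-13,-8.7,19,0,0],[0,0,-13,-8.7,19,-4,0],[0,0,-13,-8.7,19,-8,0],[0,0,-13,-8.7,19,-12,0],[0,0,-13,-8.7,19,-15,0],[0,0,-13,-8.7,19,-17,0],[0,0,-13,-8.7,19,-17.5,0],[0,0,-13,-8.7,19,-17.5,0]], "squeeze": 10}}

```text
time: 1.3
position: [0.5624, 0.1897, 0.0468]
tool_rot: [-2.458, -1.955, 0.003]
ft_force: [-0.3, -0.2, 1.7]
grip_width: 0.031
grip_force: 0.0
```

```bash
cat > arc.py <<'E'
import sys; from math import *
x0,y0,r0=map(float,sys.argv[1:4])
for a in sys.argv[4:]:
    f,d=map(float,a.split(',')); t=radians(f)
    x=.589+.082*cos(t)-d*sin(t); y=.0998+.082*sin(t)+d*cos(t)
    print(a,'rz %.1f dx %.2f dy %.2f'%(f-r0,(x-x0)*100,(y-y0)*100))
E
python3 arc.py .5624 .1897 77.2 77.2,.024 72,.024 67,.024 62,.024 57,.024 52,.024 47,.024 42,.024 37,.024 32,.024 28,.024
```

```text
77.2,.024 rz 0.0 dx 2.14 dy -0.46
72,.024 rz -5.2 dx 2.91 dy -0.45
67,.024 rz -10.2 dx 3.65 dy -0.50
62,.024 rz -15.2 dx 4.39 dy -0.62
57,.024 rz -20.2 dx 5.11 dy -0.81
52,.024 rz -25.2 dx 5.82 dy -1.05
47,.024 rz -30.2 dx 6.50 dy -1.36
42,.024 rz -35.2 dx 7.15 dy -1.72
37,.024 rz -40.2 dx 7.76 dy -2.14
32,.024 rz -45.2 dx 8.34 dy -2.61
28,.024 rz -49.2 dx 8.77 dy -3.02
```

>>> {"op": "carry_out", "data": {"steps": [[0,0,0,1.2,-0.3,0,0],[0,0,0,2.1,-0.5,0,0],[0,0,-5.2,2.9,-0.45,0,0],[0,0,-10.2,3.65,-0.5,0,0],[0,0,-15.2,4.4,-0.6,0,0],[0,0,-20.2,5.1,-0.8,0,0],[0,0,-25.2,5.8,-1.05,0,0],[0,0,-30.2,6.5,-1.35,0,0],[0,0,-35.2,7.15,-1.7,0,0],[0,0,-40.2,7.75,-2.15,0,0],[0,0,-45.2,8.35,-2.6,0,0],[0,0,-45.2,8.35,-2.6,0,0]]}}

```text
time: 2.5
position: [0.6485, 0.1631, 0.0486]
tool_rot: [3.021, 0.858, 0.004]
ft_force: [0.1, 1.1, -0.2]
grip_width: 0.006
grip_force: 0.0
```

Run:
```python
from h import *
a=grab('scene')['pixels'][180:340,265:465,::-1]; b=grab('side')['pixels'][220:375,165:405,::-1]
z=lambda i,f:cv2.resize(np.ascontiguousarray(i),None,fx=f,fy=f,interpolation=cv2.INTER_CUBIC)
A=z(a,2);B=z(b,1.6667)
h=max(A.shape[0],B.shape[0]);o=np.zeros((h,800,3),np.uint8);o[:A.shape[0],:400]=A;o[:B.shape[0],400:]=B[:,:400]
cv2.imwrite('pics/p1.png',o)
```

```text
(no output)
```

View pics/p1.png

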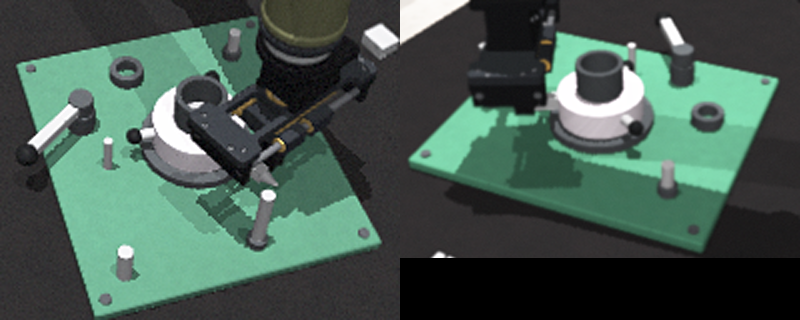

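The pointer is following. Its tip is at scene pixel ≈(400,271.5), just short of the post.

```bash
cat > ang.py <<'E'
from h import *
import pickle,sys
C=pickle.load(open('cal.pkl','rb'));q=np.load('q.npy')
u,v=map(float,sys.argv[1:3])
p=onz(C['scene'],u,v,.048)[:2]-q[11:13]-q[:2]
print('tip r %.4f ang %.2f target %.2f'%(np.hypot(*p),np.degrees(np.arctan2(p[1],p[0])),np.degrees(q[2]+q[4])))
E
python3 ang.py 400 271.5; python3 arc.py .6485 .1631 32 27,.024 22,.024 19,.024 16,.024 15.9,.024 15.9,.022
```

```text
tip r 0.1048 ang 34.80 target 15.93
27,.024 rz -5.0 dx 0.27 dy -0.47
22,.024 rz -10.0 dx 0.75 dy -1.03
19,.024 rz -13.0 dx 1.02 dy -1.39
16,.024 rz -16.0 dx 1.27 dy -1.76
15.9,.024 rz -16.1 dx 1.28 dy -1.78
15.9,.022 rz -16.1 dx 1.33 dy -1.97
```

>>> {"op": "carry_out", "data": {"steps": [[0,0,-3,0.2,-0.3,0,0],[0,0,-6,0.4,-0.6,0,0],[0,0,-9,0.65,-0.9,0,0],[0,0,-12,0.9,-1.25,0,0],[0,0,-12,0.9,-1.25,0,0],[0,0,-12,0.9,-1.25,0,0]]}}

```text
time: 3.2
position: [0.6559, 0.1521, 0.0482]
tool_rot: [-3.094, -0.544, -0.002]
ft_force: [0.2, 1.9, 0.2]
grip_width: 0.005
grip_force: 0.7
```

Run:
```python
from h import *
a=grab('scene')['pixels'][240:315,355:455,::-1]
cv2.imwrite('pics/p2.png',cv2.resize(np.ascontiguousarray(a),None,fx=8,fy=8,interpolation=cv2.INTER_CUBIC))
```

```text
(no output)
```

View pics/p2.png

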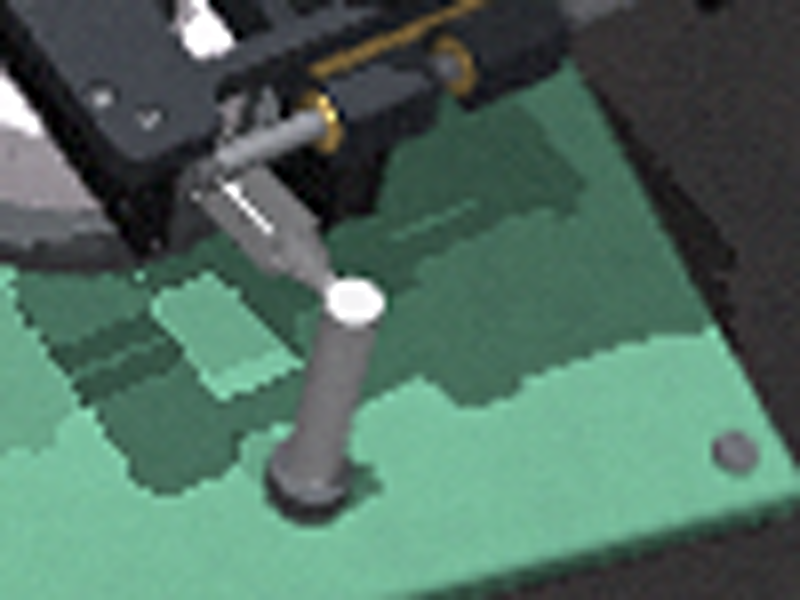

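Crop p2 shows the cone base between about (262,268) and (320,222), with the tip around (332,290) next to the post top at (355,300). I'll compare that with model projections.

```bash
cat > pred.py <<'E'
from h import *
import pickle,sys
C=pickle.load(open('cal.pkl','rb'));q=np.load('q.npy')
ox,oy,k=map(float,sys.argv[1:4])
for A in map(float,sys.argv[4:]):
    t=np.radians(A);c,s=np.cos(t),np.sin(t)
    P=[(.112,0,.048),(.092,.007,.056),(.092,-.007,.056),(.092,-.007,.040),(.092,.007,.04)]
    W=[(q[0]+q[11]+a*c-b*s,q[1]+q[12]+a*s+b*c,z) for a,b,z in P]
    print(A,((proj(C['scene'],W)-[ox,oy])*k).round().astype(int).tolist())
E
python3 pred.py 355 240 8 15.9 18 20 22 24 26
```

```text
15.9 [[269, 332], [259, 246], [211, 263], [204, 299], [252, 282]]
18.0 [[283, 326], [270, 241], [223, 259], [216, 296], [262, 277]]
20.0 [[296, 321], [281, 236], [234, 256], [227, 292], [272, 272]]
22.0 [[308, 315], [290, 230], [245, 252], [238, 288], [282, 267]]
24.0 [[321, 309], [300, 225], [256, 247], [248, 284], [292, 261]]
26.0 [[333, 302], [309, 219], [267, 243], [259, 279], [301, 255]]
```

The pointer is at about 26.5°, so the contact offset is about 16.5 mm. The remaining turn is about 10.5°.

```bash
python3 arc.py .6559 .1521 20 24,.0165 22,.0165 20,.0165 18,.0165 17,.0165 15.9,.0165
```

```text
24,.0165 rz 4.0 dx 0.13 dy -0.39
22,.0165 rz 2.0 dx 0.29 dy -0.63
20,.0165 rz 0.0 dx 0.45 dy -0.87
18,.0165 rz -2.0 dx 0.60 dy -1.13
17,.0165 rz -3.0 dx 0.67 dy -1.25
15.9,.0165 rz -4.1 dx 0.74 dy -1.40
```

>>> {"op": "carry_out", "data": {"steps": [[0,0,0,0.1,-0.3,0,0],[0,0,0,0.25,-0.55,0,0],[0,0,0,0.4,-0.8,0,0],[0,0,-2,0.55,-1.05,0,0],[0,0,-3,0.65,-1.2,0,0],[0,0,-3,0.65,-1.2,0,0],[0,0,-3,0.65,-1.2,0,0]]}}

```text
time: 3.95
position: [0.6616, 0.1385, 0.0472]
tool_rot: [3.107, 0.458, -0.002]
ft_force: [-0.6, 0.5, 1.0]
grip_width: 0.0
grip_force: 0.2
```

Run:
```python
from h import *
a=grab('scene')['pixels'][240:315,355:455,::-1]
cv2.imwrite('pics/p3.png',cv2.resize(np.ascontiguousarray(a),None,fx=8,fy=8,interpolation=cv2.INTER_CUBIC))
```

```text
(no output)
```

View pics/p3.png

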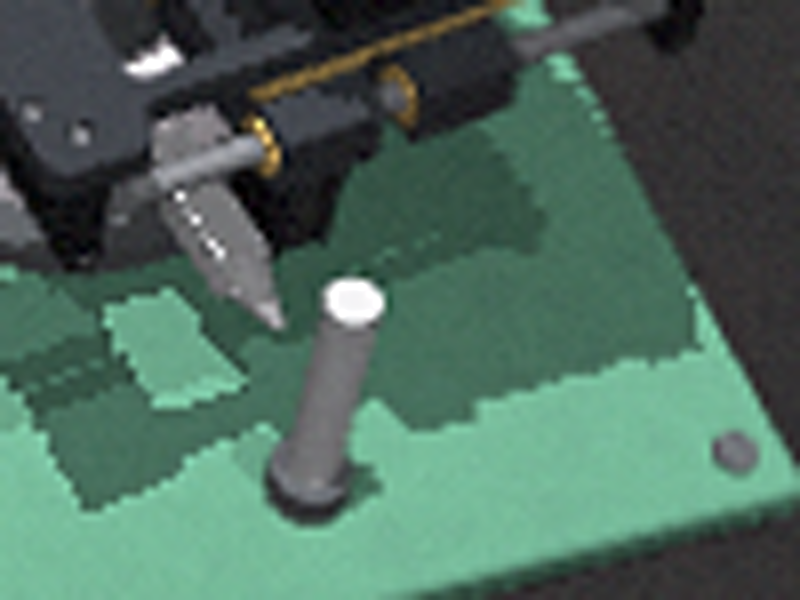

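The tip is at crop (281,328), which is about 17.8°. It needs about 1.8° (2.4 mm) more, then I retract.

>>> {"op": "carry_out", "data": {"steps": [[0,0,0,0.05,-0.1,0,0],[0,0,0,0.07,-0.23,0,0],[0,0,0,0.07,-0.23,0,0],[0,0,0,0.07,-0.23,0,0],[0,0,0,-0.3,1,0,0],[0,0,0,-0.6,2,0,0],[0,0,0,-0.6,2,3,0],[0,0,0,-0.6,2,7,0],[0,0,0,-0.6,2,11,0],[0,0,0,-0.6,4,15,0],[0,0,0,-0.6,8,15,0],[0,0,0,-0.6,8,15,0]]}}

```text
time: 5.2
position: [0.6548, 0.2296, 0.1999]
tool_rot: [-3.099, -0.473, -0.006]
ft_force: [-0.4, 1.9, -1.4]
grip_width: 0.005
grip_force: 0.0
```

```bash
python3 - <<'E'
from h import *
a=grab('scene')['pixels'][215:315,270:420,::-1]
cv2.imwrite('pics/p4.png',cv2.resize(np.ascontiguousarray(a),None,fx=5,fy=5,interpolation=cv2.INTER_CUBIC))
E
python3 pred.py 270 215 5 14 15 15.9 17 18
```

```text
14.0 [[585, 335], [581, 281], [550, 291], [546, 314], [576, 304]]
15.0 [[589, 334], [584, 280], [554, 290], [549, 313], [579, 303]]
15.9 [[593, 332], [587, 279], [557, 289], [552, 312], [582, 301]]
17.0 [[597, 331], [591, 277], [561, 288], [556, 311], [586, 300]]
18.0 [[602, 329], [594, 276], [564, 287], [560, 310], [589, 298]]
```

View pics/p4.png

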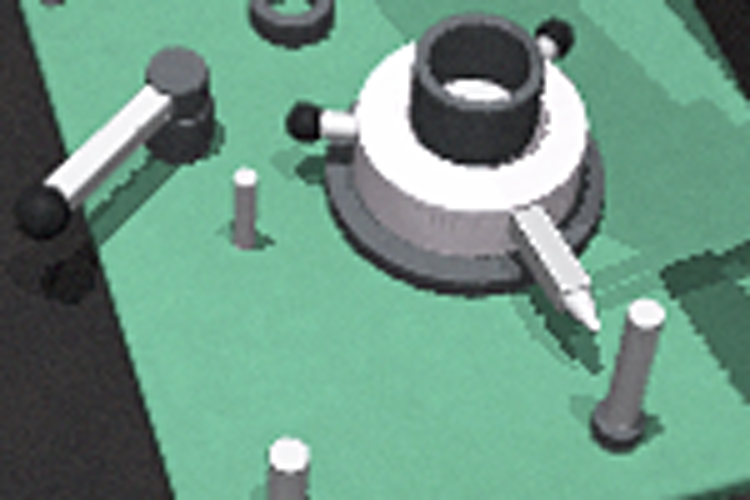

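The tip is at crop (596,331), which is about 16.8° against a target of 15.9° (about 2 mm off), so the pointing is done. The lever is still open. Next I move over to its outer side and turn the tool.

>>> {"op": "carry_out", "data": {"steps": [[0,0,8.5,-0.5,-2,0,0],[0,0,17,-1,-5,0,0],[0,0,25.5,-2,-8,0,0],[0,0,34,-3,-11,0,0],[0,0,42.5,-4,-14,0,0],[0,0,51,-5,-17,0,0],[0,0,59.5,-6,-20,0,0],[0,0,68,-7,-23,0,0],[0,0,76.5,-8,-26,0,0],[0,0,85,-8.6,-29,0,0],[0,0,93.5,-9.2,-31,0,0],[0,0,102,-9.2,-32.5,0,0]]}}

```text
time: 6.45
position: [0.5628, -0.1079, 0.1974]
tool_rot: [1.594, 2.707, -0.002]
ft_force: [0.1, 0.1, 0.1]
grip_width: 0.009
grip_force: 0.0
```

>>> {"op": "carry_out", "data": {"steps": [[0,0,8,0,0,0,0],[0,0,16,0,0,0,0],[0,0,16,0,0,0,0],[0,0,16,0,0,-4,0],[0,0,16,0,0,-8,0],[0,0,16,0,0,-12,0],[0,0,16,0,0,-14,0],[0,0,16,0,0,-15,0],[0,0,16,0,0,-15.3,0],[0,0,16,0,0,-15.3,0]]}}

```text
time: 7.45
position: [0.5647, -0.1056, 0.0453]
tool_rot: [1.208, 2.899, 0.0]
ft_force: [-0.2, 0.0, -0.2]
grip_width: 0.009
grip_force: 0.0
```

Run:
```python
from h import *
a=grab('scene')['pixels'][180:320,230:430,::-1]
cv2.imwrite('pics/p5.png',cv2.resize(np.ascontiguousarray(a),None,fx=4,fy=4,interpolation=cv2.INTER_CUBIC))
from math import *
p=ctrl.get_state()['position']; print(p)
for f in(-44.8,-40,-32,-24,-16,-8,0,5,8.8):
    t=radians(f);d=-.0165
    print(f,((.5473+.062*cos(t)-d*sin(t)-p[0])*100).round(2),((-.0231+.062*sin(t)+d*cos(t)-p[1])*100).round(2))
```

```text
[ 0.56509841 -0.10564253  0.04588445]
-44.8 1.46 2.71
-40 1.91 3.0
-32 2.6 3.57
-24 3.21 4.23
-16 3.73 4.96
-8 4.13 5.76
0 4.42 6.6
5 4.54 7.15
8.8 4.6 7.57
```

View pics/p5.png

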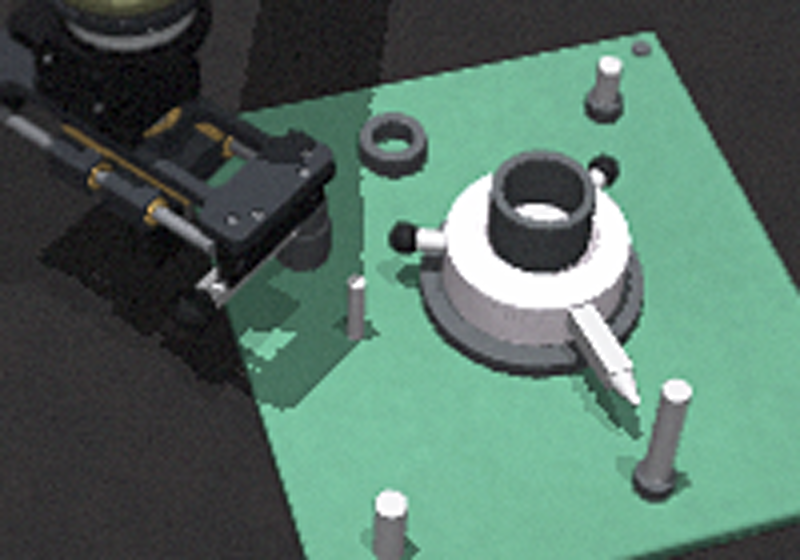

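The finger is on the outer side of the lever, and the pointer is undisturbed. Sweeping the lever round to its stop.

>>> {"op": "carry_out", "data": {"steps": [[0,0,0,0.7,1.4,0,0],[0,0,0,1.4,2.6,0,0],[0,0,4.8,1.9,3.0,0,0],[0,0,9,2.25,3.3,0,0],[0,0,12.8,2.6,3.55,0,0],[0,0,20.8,3.2,4.2,0,0],[0,0,28.8,3.7,4.95,0,0],[0,0,36.8,4.1,5.75,0,0],[0,0,44.8,4.4,6.6,0,0],[0,0,49.8,4.5,7.1,0,0],[0,0,49.8,4.5,7.1,0,0],[0,0,49.8,4.5,7.1,0,0]]}}

```text
time: 8.7
position: [0.6098, -0.0332, 0.045]
tool_rot: [-0.124, 3.138, 0.001]
ft_force: [-0.1, -0.2, -0.8]
grip_width: 0.008
grip_force: 0.0
```

>>> {"op": "carry_out", "data": {"steps": [[0,0,2,0.05,0.2,0,0],[0,0,4,0.1,0.4,0,0],[0,0,4,0.1,0.55,0,0],[0,0,4,0.1,0.55,0,0],[0,0,4,0.1,0.55,0,0]]}}

```text
time: 9.2
position: [0.6103, -0.0315, 0.045]
tool_rot: [-0.233, 3.132, -0.004]
ft_force: [-1.0, -6.5, 1.9]
grip_width: 0.005
grip_force: 2.5
```

The force rose to 6.5 N and motion stopped, so the lever is on its stop. I'll press slightly more, then retract.

>>> {"op": "carry_out", "data": {"steps": [[0,0,0,0,0.2,0,0],[0,0,0,0,0.3,0,0],[0,0,0,0,0.3,0,0],[0,0,0,0.2,-1,0,0],[0,0,0,0.4,-2.5,0,0],[0,0,0,0.4,-2.5,3,0],[0,0,0,0.4,-2.5,7,0],[0,0,0,0.4,-2.5,11,0],[0,0,0,0.4,-5,15,0],[0,0,0,0.4,-10,15,0],[0,0,0,0.4,-14,15,0],[0,0,0,0.4,-14,15,0]]}}

```text
time: 10.4
position: [0.6126, -0.1787, 0.1947]
tool_rot: [0.218, -3.134, 0.007]
ft_force: [-0.4, -0.5, -0.4]
grip_width: 0.005
grip_force: 0.0
```

```bash
python3 - <<'E'
from h import *
a=grab('scene')['pixels'][180:320,230:430,::-1]
cv2.imwrite('pics/p6.png',cv2.resize(np.ascontiguousarray(a),None,fx=4,fy=4,interpolation=cv2.INTER_CUBIC))
import pickle
C=pickle.load(open('cal.pkl','rb'));q=np.load('q.npy')
for c in(1.25,1.17,1.1):
    t=c-1.25+q[2]; p=[.5473+.09*np.cos(t)+q[11],-.0231+.09*np.sin(t)+q[12],.052]
    print(c,(proj(C['scene'],p)-[230,180])*4)
print(ctrl.get_state()['ft_force'])
E
python3 pred.py 230 180 4 15.9 17
```

```text
1.25 [[346.60692685 332.65297193]]
1.17 [[333.10503194 335.19706629]]
1.1 [[321.09091821 336.71075051]]
[-0.64362154  1.43127437 -0.54277744]
15.9 [[634, 406], [630, 363], [606, 372], [602, 390], [626, 381]]
17.0 [[638, 405], [633, 362], [609, 371], [605, 389], [629, 380]]
```

View pics/p6.png

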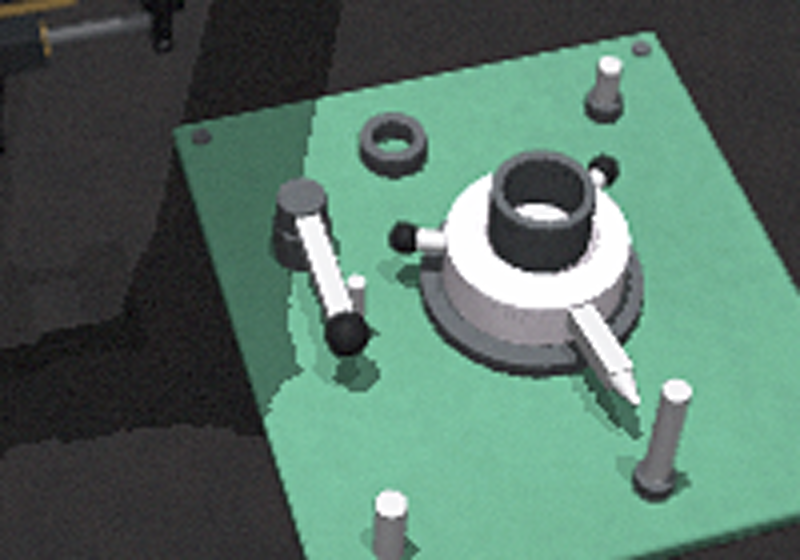

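The ball is at (347,333), exactly where 1.25 rad is predicted. The pointer tip at (636,403) has not moved, and the sleeve is upright and centred. Handing in.

```bash
python3 -c "
from bench import ctrl
print(ctrl.close_job())"
```

```text
the job is handed in; nothing more can be done
None
```

I've handed the job in: the pointer is aimed at the tall post, about 1° (2 mm) off by the last camera check, the clamp lever is home against its stop, and the sleeve is upright and untouched; the hand-in gave no verdict.

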